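# Hold an offset lever level over its locating fixture

## Task

Pick the cast offset lever up at its balance point and keep it level as you carry it to the two-pin fixture. Finish while still holding it there in the gripper, level and still, the big hub bore straight above the thick pin and the small eye straight above the thin pin, with about 3 cm of clear air between the pin tips and the lever's underside. Do not let the lever touch the fixture, and leave the other things on the bench alone.

Things in the scene. Friction and masses are not known exactly. Their poses are not given: they have to be found in the camera images.
- lever_balance (a point): Balance point (centre of mass, good to 2 mm) of the loose cast lever: on the arm's centre line, 22 mm above the lever's underside. The arm here is 14 mm wide with flat upright sides, underside 10 mm and top 34 mm above the bench, straight along x from the hub to 55 mm beyond this point. Axes are the lever's: x along the arm from hub towards eye, z up as it lies on the bench
- lever_bore (a point): Centre of the lever's 16 mm hub bore, in the plane of the underside; axes as the lever's
- lever_eye (a point): Centre of the 9 mm hole in the lever's eye, in the plane of the underside; axes as the lever's
- big_pin (a point): Tip of the thick pin (14.4 mm across) of the fixture, a grey plate 250 x 94 x 14 mm fixed to the bench, 50 mm above the bench. Axes are the fixture's: x along the plate, from the thick-pin end to the thin-pin end, z up. The highest things on the fixture are its two pins
- small_pin (a point): Tip of the thin pin (7.6 mm across) of the fixture, 50 mm above the bench, at 186 mm along x and 28 mm along y from the thick pin: as far apart as the lever's two holes
- lever: Bare grey cast-metal offset lever, 226 mm long, 0.5 to 0.85 kg, lying on hub and eye; origin below the balance point, in the underside. Round hub 52 mm across, 36 mm high, its axis at x = -51 mm, with a clamp ear to 52 mm on the -y side; eye 28 mm across, 34 mm high, at x = 135, y = 28 mm; the arm bends towards it at x = 55. The hub end is the heavy one: balance is not half-way along
- fixture: The fixture; origin at the middle of the plate's underside, on the bench
- c_clamp: Bystander: small C-clamp lying flat between lever and fixture, 108 x 78 x 12 mm
- pencil_block: Bystander: drilled pine pencil block, 101 x 101 x 95 mm high, standing behind the work
- try_square: Bystander: try square, 153 x 105 x 15 mm, at the left
- sanding_block: Bystander: sanding block, 96 x 63 x 30 mm, at the right

How it is judged:
By the outcome, as a careful person would: the job done as asked, in the order asked, and still so for the second after the job is handed in, while the arm keeps its last pose, push and grip.
It also fails if it takes over 38 s, if anything falls off the work surface, if the arm or the gripper's body presses on something with over 40 N, if the wrist force passes 120 N, or if a joint passes its speed limit or range.

## Robot

A 6-joint arm with a two-finger parallel gripper is mounted at the origin on a cart in front of the work surface, level with it; the furniture and walls round the work are solid. World frame = base frame: x ahead of the robot, y to its left, z up, the work surface at z = 0. Lengths are in m, angles in rad, forces in N, time in s.
With the tool pointing down it reaches from about 0.35 to 0.975 m from the base axis. Payload 4.9 kg.
Tool frame: the origin (TCP) lies at the very end of the fingers, on their centre line; the grasp point (between the pads) lies 19 mm behind it; x points along the fingers, z is the direction in which the jaws open and shut, and the axes are right-handed (so a half turn about x gives the same grasp; the last joint's range is limited). The gripper opens to 85 mm and grips with 20 to 120 N. Pads are 22 mm wide; open, the fingers measure 114 mm over their backs; the gripper's body (76 mm by 85 mm) begins 54 mm behind the grasp point. The pads swing forward as they close: fully open they stand 13 mm farther back than shut.
Start: joints at [1.116, 0.053, 1.613, -0, 1.476, -0.119], TCP at [0.206, 0.59, 0.231] pointing down, gripper open.
Joint ranges: [-3.01, 3.01], [-1.01, 2.22], [0.06, 2.58], [-1.02, 4.17], [0.09, 2.62], [-3.14, 3.14]. Speed limits (rad/s): [2.57, 2.57, 3.14, 3.14, 3.14, 3.14].

## Interface

Orientations are given as a unit quaternion [w, x, y, z].
In Python, from plant import manip, vision, job gives the robot as it stands.
- The arm moves only by the tool servo_tool, never from a script. Its arguments are lists of equal length, an entry for each row: "twist": the turn, a rotation vector about the world's x, y, z in rad, a list of three; "xyz": the shift along the world's x, y, z in cm, a list of three; "fingers": the opening, from 0 (shut) to 1 (fully open). In form: {"twist": [[wx, wy, wz], ...], "xyz": [[x, y, z], ...], "fingers": [fingers, ...]}. A call has 1 to 8 rows; each row shifts and turns the commanded pose from where the row before left it; what a row does not reach is not made up. A row lasts 1/8 s, in which the tool goes at most 62.5 mm and 10.7 degrees, less where a joint would pass 70% of its speed; a pose out of reach is approached as far as the arm can. A call with a gripper value outside its range is refused whole. The fingers move at their own pace and stop on an object; the grip force is fixed at half the most. Time passes only in rows, so rows that do not move let the fingers close. It gives the time, the measured TCP pose, the force and the opening at its end, in the units of the state.
- manip.state(): the state, without advancing time (a new reading comes with each control period).
- vision.grab_frame(name): name is "side" or "top"; returns the picture (400x640x3 uint8, red, green, blue); there is no depth.
- vision.get_calibration(name): a dict with "camera_matrix" (3x3 intrinsics, pixels), "origin" and "orientation" of the camera in the world. Camera axes: x right, y up, looking along -z (the intrinsics and any distortion apply to the point x, -y, -z); pixel columns grow to the right and rows downward; lengths in m; the calibration is good to about 2 mm. A picture is of the moment at which its call begins. get_calibration takes no time and is no camera call.
- job.job_done(): hands the job in, once; it reports no verdict.
Trained networks look in the newest picture that a camera, given by its name, has taken for a name from the list of things; names that differ only in an ending like _2 or _b are one class to them, and where a whole thing is asked for, a point or a joint stands for the part that bears it (a point fixed in the world has none). Each returns a list of dicts, best first, with "score" (0 to 1); they miss things now and then, are a little off and sometimes report something else, mostly with a low value. They report only what shows in the picture. A call takes as long as a camera call.
- vision.spot_in(camera, label): "extent" ([centre column, centre row, width, height] in pixels, round what is visible of it).
The state is a dict: "time": time; "joint_pos": joint angles; "joint_vel": joint speeds; "joint_efforts": joint torques, N m; "tool_pos": TCP position; "tool_rot": TCP orientation; "contact_force": force on the tool from outside, world axes, zero at the start; "ft_torque": the same for the moment, N m; "gripper_width": opening from 0.0 (shut) to 1.0 (fully open).
Only numpy, scipy, OpenCV 4.12 (cv2) and the standard library are available. Lean on these libraries where they do the work, as an engineer would, in place of code of your own. Each camera call takes 0.05 s, during which the arm holds its last target.

## Working session

There is one attempt and no reset: what is moved stays moved. The work goes in short steps, Python scripts to look and compute and a tool call to move; the robot and the scene stay as the last step left them, time stands still between calls to the robot, and variables do not carry over. Pictures are saved under pics/ and viewed, and the job is handed in when it is done.

Besides the shell and the picture viewer there is one more tool, called after "Call:" as name(argument=value, ...) on one line, values as JSON. servo_tool: Moves the arm, as the interface text tells. Its arguments: {"type":"object","properties":{"twist":{"type":"array","items":{"type":"array","items":{"type":"number"}}},"xyz":{"type":"array","items":{"type":"array","items":{"type":"number"}}},"fingers":{"type":"array","items":{"type":"number"}}},"required":["twist","xyz","fingers"]}

```bash
mkdir -p pics; cat > h.py <<'E'
import numpy as np, cv2
from scipy.spatial.transform import Rotation as R
from plant import manip, vision, job
def cal(n):
    c=vision.get_calibration(n); K=np.array(c["camera_matrix"]); o=np.array(c["origin"]); q=c["orientation"]
    q=np.array(q)
    M=R.from_quat([q[1],q[2],q[3],q[0]]).as_matrix() if q.size==4 else q
    return K,o,M,c
def ray(n,u,v):
    K,o,M,c=cal(n); d=np.linalg.inv(K)@[u,v,1]; d=M@np.array([d[0],-d[1],-d[2]]); return o,d
def onz(n,u,v,z):
    o,d=ray(n,u,v); return o+d*(z-o[2])/d[2]
def proj(n,p):
    K,o,M,c=cal(n); x=M.T@(np.array(p)-o); y=K@[x[0],-x[1],-x[2]]; return y[:2]/y[2]
E
python3 - <<'E'
from h import *
for n in("top","side"):
    print(cal(n)[3])
    im=vision.grab_frame(n); cv2.imwrite(f"pics/{n}0.png",im[:,:,::-1])
    for l in ["lever_balance","lever_bore","lever_eye","big_pin","small_pin","lever","fixture"]:
        print(n,l,[(np.round(d["extent"],1).tolist(),round(d["score"],2)) for d in vision.spot_in(n,l)[:3]])
s=manip.state();print(s)
E
```

```text
{'camera_matrix': array([[411.2106309 ,   0.        , 314.12092574],
       [  0.        , 411.2106309 , 195.19400762],
       [  0.        ,   0.        ,   1.        ]]), 'origin': array([0.46691771, 0.0064634 , 1.48589764]), 'orientation': array([ 0.70946438,  0.02969744, -0.02661981, -0.70361192])}
top lever_balance [([377.3, 205.2, 36.0, 60.3], 0.55)]
top lever_bore [([377.4, 206.6, 38.4, 63.4], 0.88)]
top lever_eye [([378.2, 206.2, 35.2, 58.7], 0.84)]
top big_pin [([258.2, 217.6, 54.7, 76.0], 0.85)]
top small_pin [([257.8, 217.5, 53.7, 73.2], 0.97), ([201.3, 208.3, 43.0, 41.7], 0.41)]
top lever [([377.9, 205.9, 32.5, 59.9], 0.94), ([258.1, 218.3, 50.4, 70.7], 0.46)]
top fixture [([256.6, 219.7, 51.9, 73.2], 0.94)]
{'camera_matrix': array([[399.55800682,   0.        , 321.32912518],
       [  0.        , 399.55800682, 200.2630953 ],
       [  0.        ,   0.        ,   1.        ]]), 'origin': array([ 0.29275305, -0.99079962,  0.84639427]), 'orientation': array([ 0.89108522,  0.43509217, -0.0561009 , -0.1162524 ])}
side lever_balance [([341.8, 251.4, 79.3, 27.2], 0.87), ([344.1
[... 420 characters left out ...]
, 64.8, 39.4], 0.8)]
{'time': 0.8, 'joint_pos': array([ 1.11600064e+00,  5.26769287e-02,  1.61289463e+00,  1.04080524e-05,
        1.47600364e+00, -1.18985947e-01]), 'joint_vel': array([-0.00083148, -0.00271377, -0.00058388, -0.0009651 ,  0.00125676,
       -0.00270284]), 'joint_efforts': array([ 1.48960471e-04, -3.93622041e+01, -3.70448864e+01, -2.61618140e-05,
        1.93985466e-04,  3.25227504e-06]), 'tool_pos': array([0.20593966, 0.59007848, 0.2313211 ]), 'tool_rot': array([ 0.57653093, -0.40940355,  0.57652359,  0.40941589]), 'contact_force': array([ 0.63841558,  0.03464831, -0.51943349]), 'ft_torque': array([-0.03108031, -0.00682245, -0.01302941]), 'gripper_width': 0.9960366041806882}
```

```bash
python3 - <<'E'
import cv2,numpy as np
a=cv2.imread("pics/top0.png")
cv2.imwrite("pics/t_all.png",a)
cv2.imwrite("pics/t_crop.png",cv2.resize(a[160:265,220:400],None,fx=4.4,fy=4.4,interpolation=cv2.INTER_CUBIC))
b=cv2.imread("pics/side0.png")
cv2.imwrite("pics/s_all.png",b)
cv2.imwrite("pics/s_crop.png",cv2.resize(b[150:290,250:400],None,fx=4.2,fy=4.2,interpolation=cv2.INTER_CUBIC))
E
```

```text
(no output)
```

View pics/t_all.png

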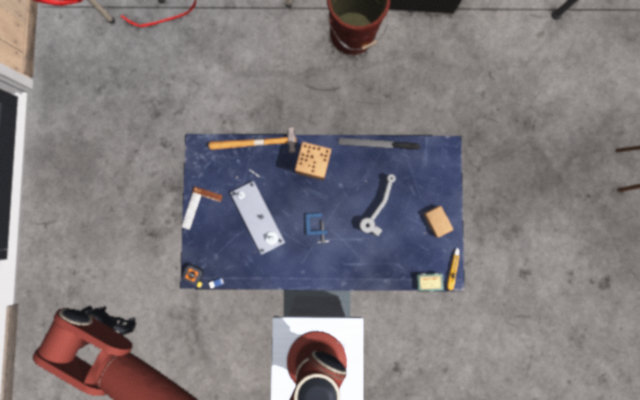

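View pics/t_crop.png

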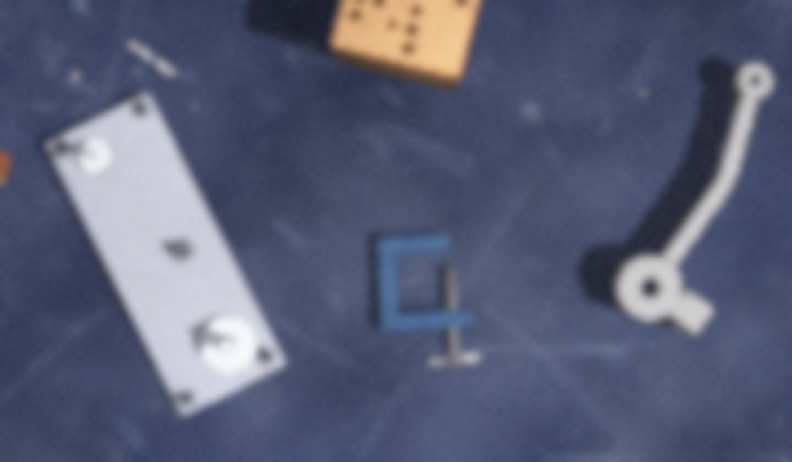

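View pics/s_all.png

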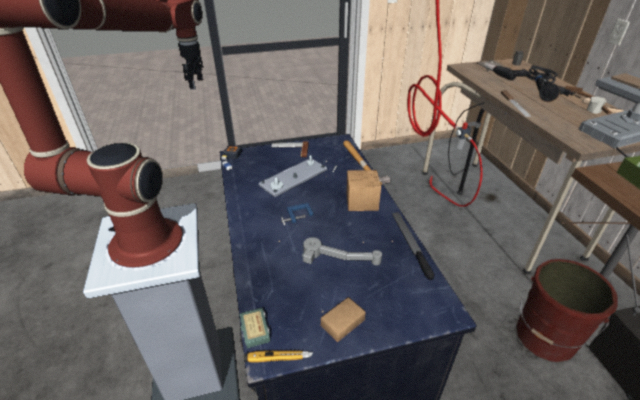

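View pics/s_crop.png

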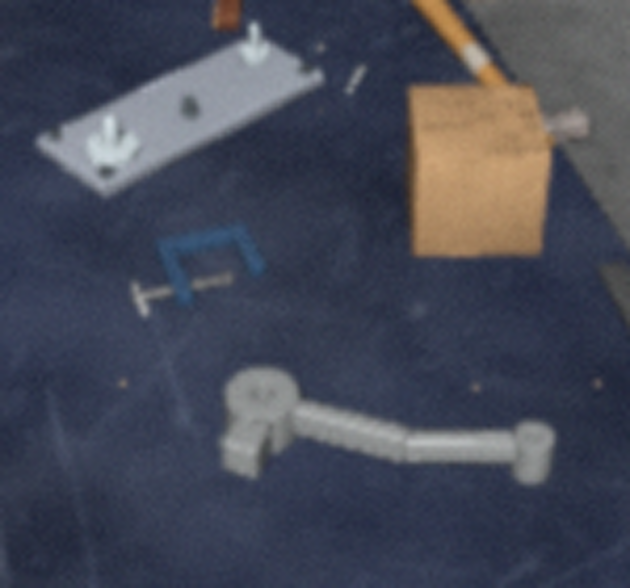

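```bash
python3 - <<'E'
from h import *
for n in("top","side"):
    a=np.mean([vision.grab_frame(n).astype(float) for _ in range(5)],0)
    np.save(f"{n}_avg.npy",a)
    a=np.clip(a,0,255).astype(np.uint8)[:,:,::-1]
    def crop(nm,c0,r0,w,h,f):
        z=cv2.resize(a[r0:r0+h,c0:c0+w],None,fx=f,fy=f,interpolation=cv2.INTER_CUBIC)
        for i in range(0,w,10): cv2.putText(z,str(c0+i),(int((i+.5)*f),10),0,.35,(0,255,255),1); cv2.line(z,(int((i+.5)*f),12),(int((i+.5)*f),18),(0,255,255),1)
        for i in range(0,h,10): cv2.putText(z,str(r0+i),(0,int((i+.5)*f)),0,.35,(0,255,255),1)
        cv2.imwrite(f"pics/{nm}.png",z)
    if n=="top":
        crop("t_fix",225,175,65,82,7); crop("t_lev",350,165,50,80,7)
    else:
        crop("s_fix",255,150,76,52,10); crop("s_lev",295,230,92,44,8)
E
```

```text
(no output)
```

View pics/t_fix.png

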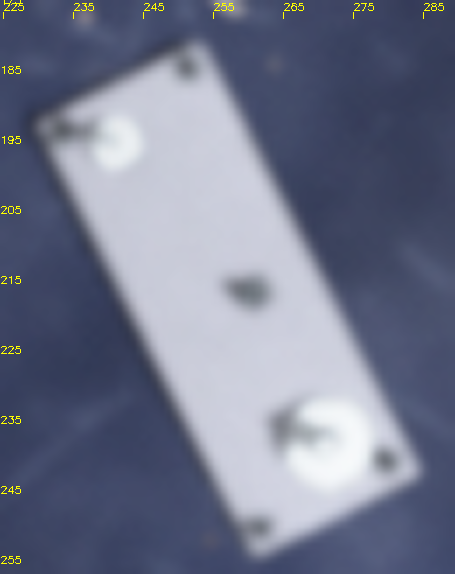

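View pics/t_lev.png

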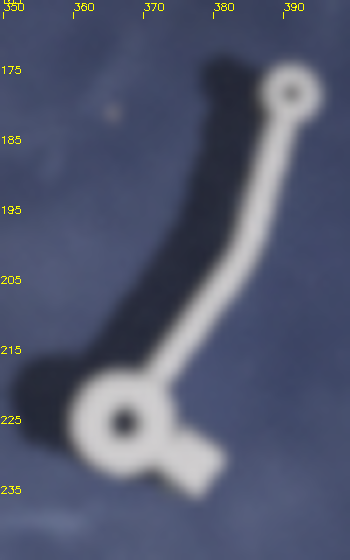

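View pics/s_fix.png

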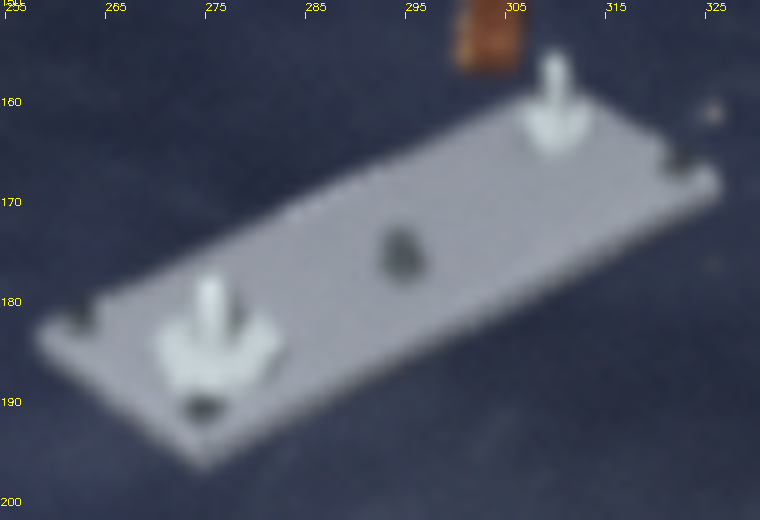

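View pics/s_lev.png

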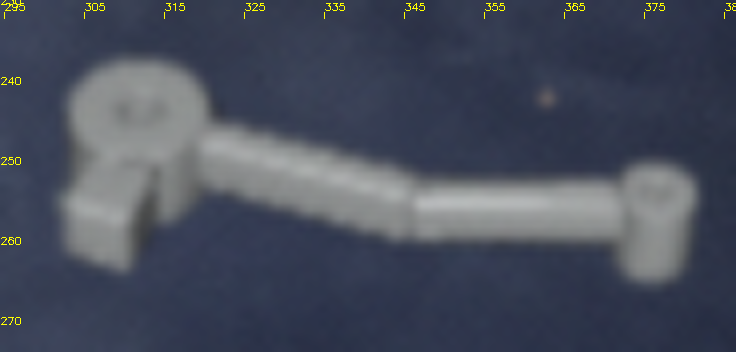

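```bash
cat > rect.py <<'E'
from h import *
S=0.0005
def rectify(img,n,z,x0,x1,y0,y1):
    # out pixel (c,r): X = x1 - r*S, Y = y1 - c*S
    W=int(round((y1-y0)/S));H=int(round((x1-x0)/S))
    src=np.float32([[0,0],[W,0],[W,H],[0,H]])
    dst=np.float32([proj(n,[x1-r*S,y1-c*S,z]) for c,r in src])
    M=cv2.getPerspectiveTransform(dst,src)
    return cv2.warpPerspective(img.astype(np.float32),M,(W,H),flags=cv2.INTER_CUBIC),(x1,y1)
def xy(o,c,r): return np.array([o[0]-r*S,o[1]-c*S])
E
python3 - <<'E'
from rect import *
a=np.load("top_avg.npy")
p=onz("top",258,218,.014);print("plate approx",p); q=onz("top",377,206,.035);print(q)
im,o=rectify(a,"top",.014,p[0]-.18,p[0]+.18,p[1]-.13,p[1]+.13)
g=im.mean(2)
m=((g>135)*255).astype(np.uint8)
m=cv2.morphologyEx(m,cv2.MORPH_CLOSE,np.ones((41,41)))
cs=max(cv2.findContours(m,cv2.RETR_EXTERNAL,cv2.CHAIN_APPROX_NONE)[0],key=cv2.contourArea)
r=cv2.minAreaRect(cs);print("rect",xy(o,*r[0]),np.array(r[1])*S,r[2], cv2.contourArea(cs)*S*S/(.25*.094))
for z,zz in((.02,'.02'),):
    im,o=rectify(a,"top",z,p[0]-.18,p[0]+.18,p[1]-.13,p[1]+.13)
    g=im.min(2);print(np.percentile(g,[50,90,99,100]))
    for t in(215,222,228):
        m=((g>t)*255).astype(np.uint8)
        n,l,st,ce=cv2.connectedComponentsWithStats(m)
        print(t,[(xy(o,*ce[i]).round(4).tolist(),int(st[i,4]),(st[i,2:4]*S).round(4).tolist()) for i in range(1,n) if st[i,4]>800])
        for c in cv2.findContours(m,cv2.RETR_EXTERNAL,cv2.CHAIN_APPROX_NONE)[0]:
            if len(c)>60:
                (x,y),rad=cv2.minEnclosingCircle(c); print("  circ",xy(o,x,y).round(4),rad*S)
E
```

```text
plate approx [0.50093562 0.21341887 0.014     ]
[ 0.54626058 -0.20900963  0.035     ]
rect [0.50352904 0.21571779] [0.25324237 0.09682983] 62.35402297973633 1.0053191489361701
[ 68.12726212 202.68814697 233.09271805 246.78433228]
215 [([0.5821, 0.2722], 1653, [0.023, 0.028]), ([0.4287, 0.16], 6030, [0.045, 0.0515])]
  circ [0.43   0.1611] 0.026139373779296874
  circ [0.5827 0.2747] 0.013932924270629882
222 [([0.5817, 0.2719], 1196, [0.02, 0.0245]), ([0.4289, 0.1599], 5049, [0.0425, 0.0475])]
  circ [0.4298 0.1614] 0.023897998809814455
  circ [0.5823 0.2743] 0.012317522048950195
228 [([0.4288, 0.1596], 4277, [0.04, 0.044])]
  circ [0.4302 0.1618] 0.02233891487121582
  circ [0.5823 0.2745] 0.010759133338928223
```

```bash
python3 - <<'E'
from rect import *
a=np.load("side_avg.npy")
for z in (.05,):
  for nm,p in(("thick",(.4278,.1599)),("thin",(.5792,.2715)),("thickD",(.4287,.1600)),("thinD",(.582,.272))):
    print(nm,[proj("side",[*p,z]).round(2).tolist() for z in(.014,.05)],"top",proj("top",[*p,.05]).round(2))
# lateral centroid of pin stems by row in side
g=a.mean(2)
for nm,c0,c1,rows in(("thick",268,282,range(174,184)),("thin",304,315,range(152,162))):
    for r in rows:
        w=g[r,c0:c1]; b=(w[0]+w[-1])/2; ww=np.clip(w-b-12,0,None); print(nm,r,np.round(w).astype(int).tolist(), round((ww*np.arange(c0,c1)).sum()/max(ww.sum(),1),2))
# plate corners in side, z=.014 from top rect
for psi in (27.7,):
    c,s=np.cos(np.radians(psi)),np.sin(np.radians(psi))
    for x,y in((-.125,-.047),(-.125,.047),(.125,.047),(.125,-.047)):
        print("corner",proj("side",[.5035+c*x-s*y,.2157+s*x+c*y,.014]).round(1),proj("top",[.5035+c*x-s*y,.2157+s*x+c*y,.014]).round(1))
E
```

```text
thick [[275.33, 186.44], [274.59, 178.08]] top [271.53 238.95]
thin [[309.52, 163.93], [309.34, 155.88]] top [240.44 195.26]
thickD [[275.58, 186.38], [274.84, 178.03]] top [271.51 238.69]
thinD [[310.2, 163.76], [310.03, 155.71]] top [240.31 194.46]
thick 174 [55, 55, 54, 54, 55, 59, 69, 83, 105, 123, 140, 148, 152, 155] 279.58
thick 175 [55, 57, 57, 60, 67, 85, 103, 121, 140, 149, 153, 154, 155, 155] 278.65
thick 176 [58, 59, 69, 84, 102, 122, 138, 146, 156, 156, 156, 156, 156, 156] 277.77
thick 177 [68, 84, 103, 123, 142, 147, 156, 171, 178, 164, 154, 155, 157, 157] 276.69
thick 178 [107, 125, 141, 150, 155, 156, 172, 206, 208, 172, 151, 155, 158, 157] 275.86
thick 179 [145, 150, 155, 156, 158, 158, 176, 212, 212, 175, 142, 150, 158, 159] 275.49
thick 180 [157, 157, 159, 159, 158, 163, 177, 206, 206, 174, 134, 145, 160, 163] 275.44
thick 181 [159, 158, 161, 164, 169, 172, 180, 202, 202, 172, 126, 139, 171, 172] 275.43
thick 182 [160, 160, 166, 178, 187, 186, 181, 195, 198, 168, 134, 158, 188, 188] 276.23
thick 183 [160, 163, 175, 193, 200, 194, 183, 194, 193, 172, 156, 185, 201, 199] 276.63
thin 152 [75, 77, 72, 57, 58, 64, 59, 58, 58, 56, 55] 20.33
thin 153 [84, 84, 77, 63, 62, 65, 64, 61, 58, 59, 56] 304.53
thin 154 [88, 86, 78, 65, 67, 74, 77, 70, 63, 58, 58] 304.36
thin 155 [74, 74, 70, 62, 69, 100, 127, 98, 66, 60, 57] 309.97
thin 156 [63, 65, 64, 59, 74, 133, 178, 134, 75, 60, 59] 310.01
thin 157 [57, 58, 60, 59, 74, 133, 182, 146, 85, 59, 57] 310.12
thin 158 [58, 60, 63, 68, 82, 131, 174, 143, 95, 69, 58] 310.15
thin 159 [64, 72, 86, 101, 114, 141, 174, 149, 121, 106, 81] 310.1
thin 160 [88, 104, 126, 149, 162, 169, 179, 161, 157, 154, 122] 309.94
thin 161 [122, 138, 151, 171, 194, 197, 192, 178, 185, 178, 150] 309.94
corner [273.7 194.2] [284.9 242.5]
corner [257.8 182.6] [261.3 254.7]
corner [310.2 157.6] [230.1 192.3]
corner [326.5 167.3] [253.5 180.4]
```

```bash
python3 - <<'E'
from rect import *
a=np.load("top_avg.npy")
q=[.546,-.209]
def meas(z,nm,cen,rad):
    im,o=rectify(a,"top",z,q[0]-.16,q[0]+.16,q[1]-.1,q[1]+.1); g=im.mean(2)
    # NCC disc ring template: outer radius rad, hole h
    R_=rad[0];h=rad[1]
    N=int(R_/S)+16; yy,xx=np.mgrid[-N:N+1,-N:N+1]; d=np.hypot(xx,yy)*S
    T=np.where(d<R_,200.,70.); T[d<h]=90; T=cv2.GaussianBlur(T.astype(np.float32),(0,0),.0035/S*.7)
    r=cv2.matchTemplate(g,T,cv2.TM_CCOEFF_NORMED); _,mx,_,l=cv2.minMaxLoc(r)
    p=xy(o,l[0]+N+.5,l[1]+N+.5); print(nm,mx,p); return p
H=meas(.036,"hub",None,(.026,.008)); E=meas(.034,"eye",None,(.014,.0045))
v=E-H;print(np.linalg.norm(v), np.degrees(np.arctan2(v[1],v[0]))-np.degrees(np.arctan2(28,186)))
psi=np.arctan2(v[1],v[0])-np.arctan2(28,186)
mid=(H+E)/2
c,s=np.cos(psi),np.sin(psi); Rm=np.array([[c,-s],[s,c]])
org=mid-Rm@np.array([(-.051+.135)/2,.014]); print("lever origin",org,np.degrees(psi))
for nm,l,z in(("hub",(-.051,0),.036),("eye",(.135,.028),.034),("bal",(0,0),.034),("bend",(.055,0),.034)):
    w=org+Rm@np.array(l); print(nm,w.round(4),proj("top",[*w,z]).round(2),proj("side",[*w,z]).round(2))
s=manip.state();print(s["tool_pos"],R.from_quat(np.roll(s["tool_rot"],-1)).as_matrix().round(3))
E
```

```text
hub 0.7553510069847107 [ 0.47825 -0.17525]
eye 0.8332959413528442 [ 0.64625 -0.26025]
0.18827904822364067 -35.3981276769797
lever origin [ 0.51990427 -0.20483336] -35.3981276769797
hub [ 0.4783 -0.1753] [367.51 225.21] [311.52 243.36]
eye [ 0.6462 -0.2602] [391.28 178.03] [376.44 253.52]
bal [ 0.5199 -0.2048] [375.8  213.47] [328.08 248.23]
bend [ 0.5647 -0.2367] [384.77 200.86] [346.39 253.07]
[0.20593673 0.59008472 0.2312835 ] [[-0.    -0.944  0.33 ]
 [-0.     0.33   0.944]
 [-1.     0.    -0.   ]]
```

Call:
servo_tool(twist=[[0,0,-0.018],[0,0,-0.018],[0,0,-0.018],[0,0,-0.018],[0,0,-0.018],[0,0,-0.018],[0,0,-0.018],[0,0,-0.018]], xyz=[[2,-5,0],[2,-5,0],[2,-5,0],[2,-5,0],[2,-5,0],[2,-5,0],[2,-5,0],[2,-5,0]], fingers=[1,1,1,1,1,1,1,1])

```text
time: 2.3
tool_pos: [0.3663, 0.1885, 0.2316]
tool_rot: [0.605, -0.367, 0.604, 0.367]
contact_force: [0.8, 0.5, 0.7]
gripper_width: 1.0
```

Call:
servo_tool(twist=[[0,0,-0.018],[0,0,-0.018],[0,0,-0.018],[0,0,-0.018],[0,0,-0.018],[0,0,-0.018],[0,0,-0.018],[0,0,-0.01]], xyz=[[2,-5,0],[2,-5,0],[2,-5,-1],[2,-5,-1],[2,-5,-2],[2,-5,-2],[2,-5,-2],[1.4,-4.5,-2]], fingers=[1,1,1,1,1,1,1,1])

```text
time: 3.3
tool_pos: [0.5206, -0.207, 0.1309]
tool_rot: [0.628, -0.325, 0.628, 0.324]
contact_force: [0.0, 0.8, 0.2]
gripper_width: 0.999
```

Call:
servo_tool(twist=[[0,0,0],[0,0,0]], xyz=[[0,0,0],[0,0,0]], fingers=[1,1])

```text
time: 3.55
tool_pos: [0.5199, -0.2047, 0.1313]
tool_rot: [0.628, -0.325, 0.628, 0.325]
contact_force: [-1.0, 0.3, 1.2]
gripper_width: 1.003
```

```bash
cat > st.py <<'E'
from h import *
s=manip.state()
M=R.from_quat(np.roll(s["tool_rot"],-1)).as_matrix()
print(round(s["time"],2),"pos",s["tool_pos"].round(4),"yaw z",np.degrees(np.arctan2(M[1,2],M[0,2])).round(2),"x",M[:,0].round(4),"zz",M[2,2].round(4),"F",s["contact_force"].round(1),"T",s["ft_torque"].round(2),"w",round(s["gripper_width"],3))
E
python3 st.py
```

```text
3.55 pos [ 0.5199 -0.2047  0.1313] yaw z 54.7 x [-2.e-04  5.e-04 -1.e+00] zz 0.0003 F [-1.   0.3  1.2] T [ 0.02 -0.02  0.03] w 1.003
```

```bash
python3 - <<'E'
from h import *
s=manip.state(); p=s["tool_pos"]; M=R.from_quat(np.roll(s["tool_rot"],-1)).as_matrix()
for n,(c0,r0,w,h) in(("side",(290,180,100,90)),("top",(335,165,75,80))):
    a=vision.grab_frame(n)[:,:,::-1]
    f=7; z=cv2.resize(a[r0:r0+h,c0:c0+w],None,fx=f,fy=f,interpolation=cv2.INTER_CUBIC)
    for q,col in ((p,(0,0,255)),(p+M[:,2]*.0425-M[:,0]*.013,(0,255,0)),(p-M[:,2]*.0425-M[:,0]*.013,(0,255,0)),(p-M[:,0]*.073,(255,0,255)),([.5199,-.2048,.034],(0,255,255))):
        u=(proj(n,q)-[c0,r0]+.5)*f; cv2.circle(z,tuple(int(t) for t in u),3,col,-1)
    cv2.imwrite(f"pics/{n}_pre.png",z)
E
```

```text
(no output)
```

View pics/side_pre.png

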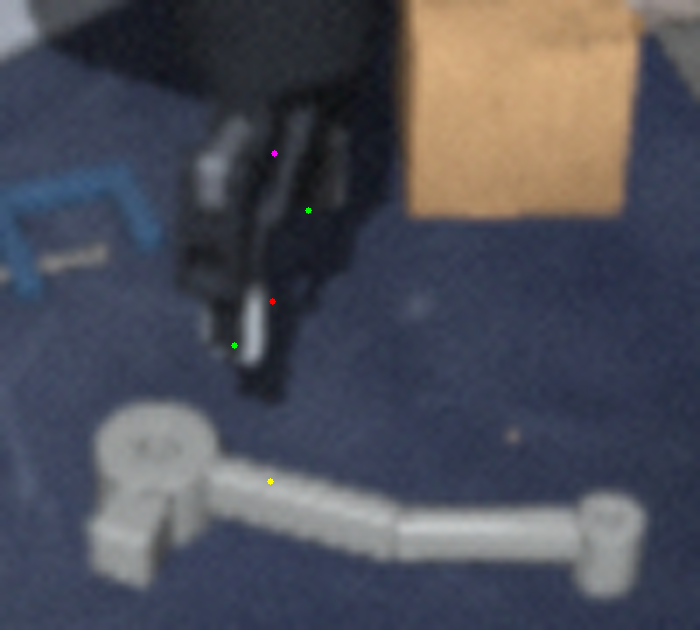

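View pics/top_pre.png

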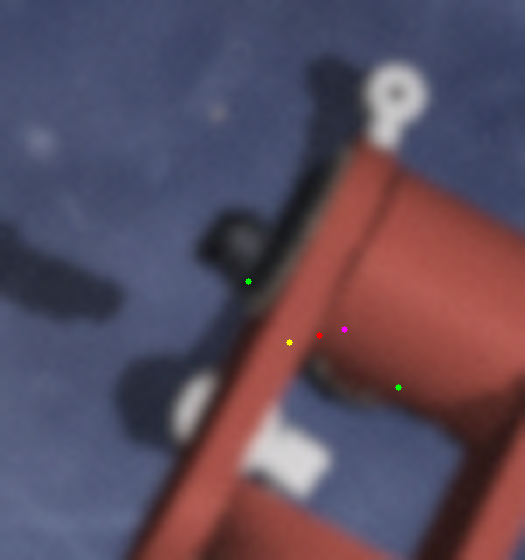

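Call:
servo_tool(twist=[[0,0,0],[0,0,0],[0,0,0],[0,0,0]], xyz=[[0,0,-3],[0,0,-3],[0,0,-1.5],[0,0,0]], fingers=[1,1,1,1])

```text
time: 4.15
tool_pos: [0.5194, -0.204, 0.0558]
tool_rot: [0.628, -0.325, 0.628, 0.326]
contact_force: [0.5, 0.1, 0.3]
gripper_width: 1.0
```

```bash
python3 st.py; cat > lk.py <<'E'
import sys
from h import *
s=manip.state(); p=s["tool_pos"]; M=R.from_quat(np.roll(s["tool_rot"],-1)).as_matrix()
n="side"; c0,r0,w,h=[int(t) for t in sys.argv[2:6]]
a=np.mean([vision.grab_frame(n).astype(float) for _ in range(3)],0)
z=cv2.resize(a[r0:r0+h,c0:c0+w],None,fx=10,fy=10,interpolation=cv2.INTER_CUBIC)
z=255*(np.clip(z,0,255)/255)**.5
z=np.ascontiguousarray(z.astype(np.uint8)[:,:,::-1]); f=10
for q,col in ((p,(0,0,255)),(p+M[:,2]*.0425,(0,255,0)),(p-M[:,2]*.0425,(0,255,0)),([.5199,-.2048,.034],(0,255,255))):
    u=(proj(n,q)-[c0,r0]+.5)*f; cv2.circle(z,tuple(int(t) for t in u),3,col,-1)
cv2.imwrite(f"pics/{sys.argv[1]}.png",z)
E
python3 lk.py s_low 300 200 60 60
```

```text
4.15 pos [ 0.5194 -0.204   0.0558] yaw z 54.77 x [-1.4e-03  8.0e-04 -1.0e+00] zz -0.0001 F [0.5 0.1 0.3] T [ 0.08 -0.01 -0.01] w 1.0
```

View pics/s_low.png

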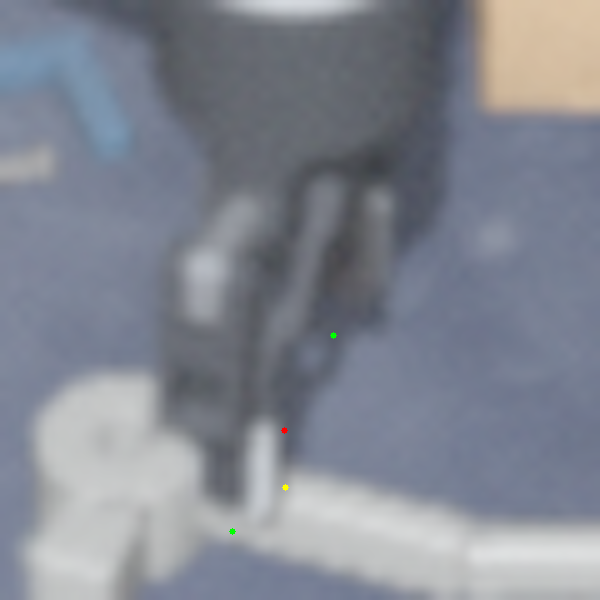

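Call:
servo_tool(twist=[[0,0,0],[0,0,0],[0,0,0],[0,0,0],[0,0,0],[0,0,0]], xyz=[[0,0,-1.5],[0,0,-1.5],[0,0,-1.2],[0,0,-0.9],[0,0,0],[0,0,0]], fingers=[1,1,1,1,1,1])

```text
time: 5.05
tool_pos: [0.5203, -0.2051, 0.0056]
tool_rot: [0.628, -0.325, 0.628, 0.325]
contact_force: [-0.1, 0.4, 0.2]
gripper_width: 0.999
```

```bash
python3 st.py
```

```text
5.05 pos [ 0.5203 -0.2051  0.0056] yaw z 54.72 x [ 5.e-04 -3.e-04 -1.e+00] zz 0.0 F [-0.1  0.4  0.2] T [-0.05 -0.    0.05] w 0.999
```

Call:
servo_tool(twist=[[0,0,0],[0,0,0],[0,0,0],[0,0,0],[0,0,0],[0,0,0],[0,0,0],[0,0,0]], xyz=[[0,0,0],[0,0,0],[0,0,0],[0,0,0],[0,0,0],[0,0,0],[0,0,0],[0,0,0]], fingers=[0,0,0,0,0,0,0,0])

```text
time: 6.05
tool_pos: [0.5203, -0.2049, 0.0056]
tool_rot: [0.628, -0.325, 0.628, 0.325]
contact_force: [1.5, 1.0, 4.0]
gripper_width: 0.156
```

```bash
python3 st.py
```

```text
6.05 pos [ 0.5203 -0.2049  0.0056] yaw z 54.72 x [ 6.e-04 -0.e+00 -1.e+00] zz 0.0003 F [1.5 1.  4. ] T [0.27 0.01 0.05] w 0.156
```

Call:
servo_tool(twist=[[0,0,0],[0,0,0],[0,0,0],[0,0,0],[0,0,0],[0,0,0]], xyz=[[0,0,0.5],[0,0,1],[0,0,1.5],[0,0,1.5],[0,0,0.5],[0,0,0]], fingers=[0,0,0,0,0,0])

```text
time: 6.8
tool_pos: [0.5204, -0.2052, 0.0562]
tool_rot: [0.628, -0.325, 0.628, 0.324]
contact_force: [-0.1, -0.6, -7.5]
gripper_width: 0.153
```

Call:
servo_tool(twist=[[0,0,0],[0,0,0]], xyz=[[0,0,0],[0,0,0]], fingers=[0,0])

```text
time: 7.05
tool_pos: [0.5194, -0.2046, 0.0545]
tool_rot: [0.628, -0.325, 0.628, 0.325]
contact_force: [-0.6, 0.5, -7.4]
gripper_width: 0.151
```

```bash
python3 st.py; cat > ov.py <<'E'
# overlay of lever model rigid in tool at both cams: args name
import sys
from h import *
s=manip.state(); p=s["tool_pos"]; M=R.from_quat(np.roll(s["tool_rot"],-1)).as_matrix()
yaw=np.arctan2(M[1,2],M[0,2])-np.pi/2
zl=float(sys.argv[2]) if len(sys.argv)>2 else p[2]-.0056
c,s_=np.cos(yaw),np.sin(yaw)
def L(x,y,z): return np.array([p[0]+c*x-s_*y,p[1]+s_*x+c*y,zl+z])
pts=[]
for cx,cy,r,h in((-.051,0,.026,.036),(-.051,0,.026,0),(.135,.028,.014,.034),(.135,.028,.014,0),(-.051,0,.008,.036),(.135,.028,.0045,.034)):
    pts.append([L(cx+r*np.cos(t),cy+r*np.sin(t),h) for t in np.linspace(0,2*np.pi,40)])
for n in("side","top"):
    a=np.mean([vision.grab_frame(n).astype(float) for _ in range(3)],0); np.save(f"{sys.argv[1]}_{n}.npy",a)
    q=np.array([proj(n,t) for P in pts for t in P]); c0,r0=(q.min(0)-8).astype(int); w,h=(q.max(0)+8-[c0,r0]).astype(int)
    f=min(800/w,600/h,9); 
    z=cv2.resize(a[r0:r0+h,c0:c0+w],None,fx=f,fy=f,interpolation=cv2.INTER_CUBIC)
    z=np.ascontiguousarray((255*(np.clip(z,0,255)/255)**.7).astype(np.uint8)[:,:,::-1])
    for P in pts:
        for t in P:
            u=(proj(n,t)-[c0,r0]+.5)*f; cv2.circle(z,tuple(int(k) for k in u),1,(0,0,255),-1)
    cv2.imwrite(f"pics/{sys.argv[1]}_{n}.png",z); print(n,c0,r0,f)
E
python3 ov.py lift
```

```text
7.05 pos [ 0.5194 -0.2046  0.0545] yaw z 54.72 x [-1.3e-03  7.0e-04 -1.0e+00] zz -0.0001 F [-0.6  0.5 -7.4] T [0.   0.04 0.01] w 0.151
side 293 216 8.24742268041237
top 352 164 7.894736842105263
```

View pics/lift_side.png

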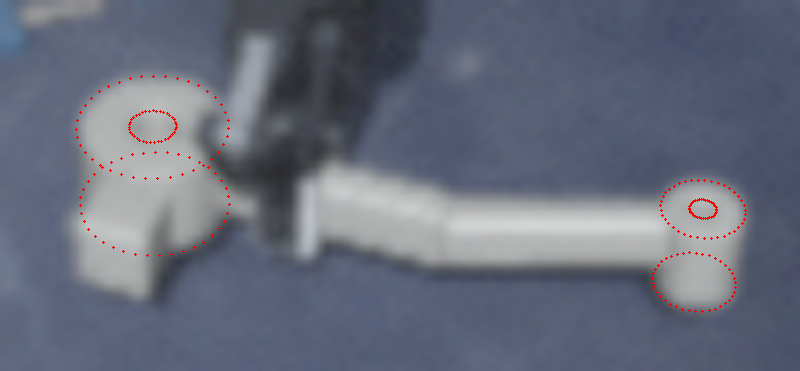

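View pics/lift_top.png

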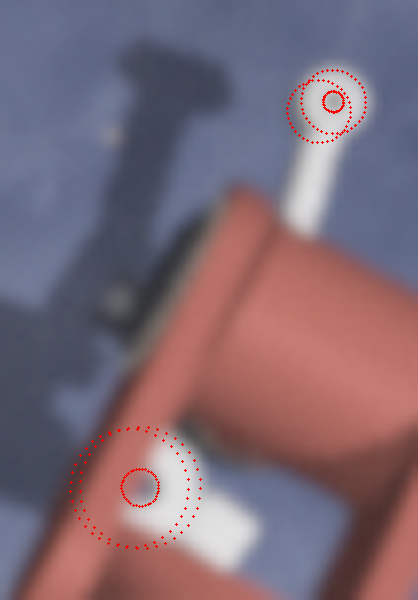

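```bash
python3 - <<'E'
from rect import *
a=np.load("top_avg.npy")
z=.02
im,o=rectify(a,"top",z,.33,.68,.09,.34); g=im.min(2)
for nm,c,rads in(("thick",(.4287,.160),(.018,.02,.021,.022,.023,.024)),("thin",(.581,.272),(.010,.011,.012,.013,.014))):
    for R_ in rads:
        N=int(R_/S)+12; yy,xx=np.mgrid[-N:N+1,-N:N+1]; d=np.hypot(xx,yy)*S
        T=cv2.GaussianBlur(np.where(d<R_,240.,205.).astype(np.float32),(0,0),5.)
        r=cv2.matchTemplate(g,T,cv2.TM_CCOEFF_NORMED)
        cc,rr=(o[1]-c[1])/S-N,(o[0]-c[0])/S-N; k=24
        sub=r[int(rr)-k:int(rr)+k,int(cc)-k:int(cc)+k]; _,mx,_,l=cv2.minMaxLoc(sub)
        print(nm,R_,round(mx,3),xy(o,int(cc)-k+l[0]+N+.5,int(rr)-k+l[1]+N+.5))
# side rays of pins at tip mid (z=.045)
for nm,u,v in(("thick",275.45,179),("thin",310.05,156.5)):
    p1=onz("side",u,v,.045);o_,d=ray("side",u,v);print(nm,p1, d[:2]/np.linalg.norm(d[:2]))
E
```

```text
thick 0.018 0.576 [0.41775 0.16025]
thick 0.02 0.578 [0.42875 0.15925]
thick 0.021 0.6 [0.42875 0.15975]
thick 0.022 0.613 [0.42875 0.15975]
thick 0.023 0.618 [0.42875 0.15975]
thick 0.024 0.618 [0.42825 0.15975]
thin 0.01 0.759 [0.58125 0.27025]
thin 0.011 0.771 [0.58175 0.27025]
thin 0.012 0.77 [0.58175 0.27025]
thin 0.013 0.757 [0.58175 0.27025]
thin 0.014 0.733 [0.58175 0.27025]
thick [0.43061455 0.16078626 0.045     ] [0.11886574 0.99291034]
thin [0.58256791 0.27440188 0.045     ] [0.22328308 0.97475364]
```

Call:
servo_tool(twist=[[0,0,0],[0,0,0],[0,0,0],[0,0,0],[0,0,0],[0,0,0],[0,0,0.02],[0,0,0.04]], xyz=[[0,0,0.8],[0,0,1.5],[0,0,1.8],[0,0,1.8],[0,0,1.8],[0,0,1.2],[0,0.8,0.6],[-0.2,1.5,0]], fingers=[0,0,0,0,0,0,0,0])

```text
time: 8.35
tool_pos: [0.518, -0.1814, 0.1506]
tool_rot: [0.618, -0.344, 0.618, 0.344]
contact_force: [-0.2, 0.3, -7.6]
gripper_width: 0.151
```

Call:
servo_tool(twist=[[0,0,0.06],[0,0,0.06],[0,0,0.06],[0,0,0.06],[0,0,0.06],[0,0,0.06],[0,0,0.06],[0,0,0.06]], xyz=[[-0.2,2,0],[-0.2,2,0],[-0.2,2,0],[-0.2,2,0],[-0.3,2,0],[-0.3,2,0],[-0.3,2,0],[-0.3,2,0]], fingers=[0,0,0,0,0,0,0,0])

```text
time: 9.35
tool_pos: [0.4977, -0.0206, 0.1504]
tool_rot: [0.518, -0.482, 0.518, 0.482]
contact_force: [0.5, 0.5, -7.1]
gripper_width: 0.15
```

Call:
servo_tool(twist=[[0,0,0.06],[0,0,0.06],[0,0,0.06],[0,0,0.06],[0,0,0.06],[0,0,0.06],[0,0,0.06],[0,0,0.05]], xyz=[[-0.3,2,0],[-0.3,2,0],[-0.3,2,0],[-0.3,2,0],[-0.3,2,0],[-0.3,2,0],[-0.3,2,0],[-0.2,2,0]], fingers=[0,0,0,0,0,0,0,0])

```text
time: 10.35
tool_pos: [0.4745, 0.1393, 0.1504]
tool_rot: [-0.391, 0.589, -0.391, -0.589]
contact_force: [-0.7, 0.1, -7.7]
gripper_width: 0.152
```

Call:
servo_tool(twist=[[0,0,0.03],[0,0,0],[0,0,0],[0,0,0],[0,0,0]], xyz=[[0,2,0],[0,1.5,0],[0,0.8,0],[0,0,0],[0,0,0]], fingers=[0,0,0,0,0])

```text
time: 10.98
tool_pos: [0.4749, 0.1806, 0.1502]
tool_rot: [-0.383, 0.594, -0.384, -0.594]
contact_force: [0.1, -0.4, -7.5]
gripper_width: 0.157
```

```bash
python3 st.py
```

```text
10.97 pos [0.4749 0.1806 0.1502] yaw z 114.29 x [-2.e-04 -5.e-04 -1.e+00] zz -0.0004 F [ 0.1 -0.4 -7.5] T [-0.06 -0.01 -0.01] w 0.157
```

Call:
servo_tool(twist=[[0,0,0.02],[0,0,0.02],[0,0,0.018],[0,0,0],[0,0,0],[0,0,0],[0,0,0],[0,0,0]], xyz=[[0,0.1,-0.5],[0,0.1,-1],[0,0.1,-1.3],[0,0,-1.3],[0,0,-1.2],[0,0,-0.8],[0,0,-0.35],[0,0,0]], fingers=[0,0,0,0,0,0,0,0])

```text
time: 11.98
tool_pos: [0.475, 0.1841, 0.0857]
tool_rot: [0.366, -0.605, 0.366, 0.605]
contact_force: [0.3, 0.1, -8.8]
gripper_width: 0.156
```

Call:
servo_tool(twist=[[0,0,0],[0,0,0],[0,0,0]], xyz=[[0,0,0],[0,0,0],[0,0,0]], fingers=[0,0,0])

```text
time: 12.35
tool_pos: [0.4751, 0.1841, 0.0861]
tool_rot: [-0.366, 0.605, -0.366, -0.605]
contact_force: [-0.9, 0.3, -7.7]
gripper_width: 0.153
```

```bash
python3 st.py; python3 ov.py fin; python3 st.py
```

```text
12.35 pos [0.4751 0.1841 0.0861] yaw z 117.63 x [ 6.e-04  1.e-04 -1.e+00] zz -0.0002 F [-0.9  0.3 -7.7] T [-0.02 -0.02  0.02] w 0.153
side 258 130 9
top 224 180 8.108108108108109
12.65 pos [0.4749 0.1841 0.0858] yaw z 117.63 x [ 0.  0. -1.] zz -0.0 F [ 0.2  0.  -8.4] T [ 0.03 -0.04  0.04] w 0.153
```

View pics/fin_side.png

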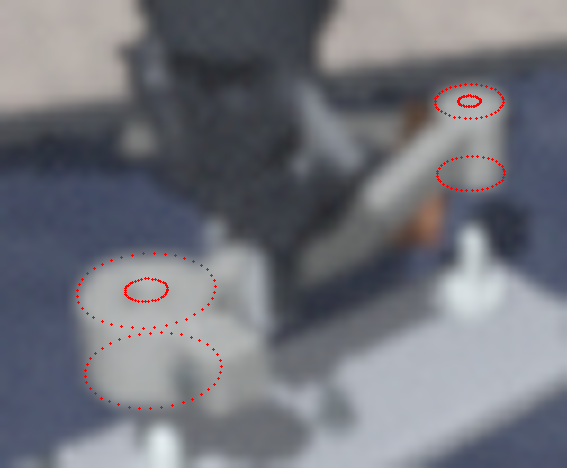

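View pics/fin_top.png

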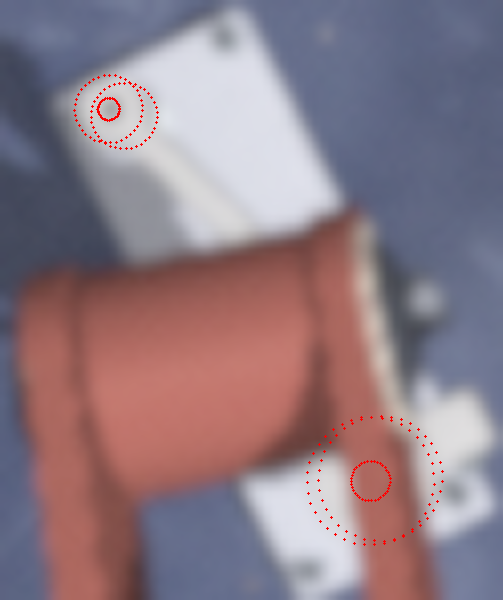

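```bash
python3 - <<'E'
from h import *
s=manip.state(); p=s["tool_pos"]; M=R.from_quat(np.roll(s["tool_rot"],-1)).as_matrix()
yaw=np.arctan2(M[1,2],M[0,2])-np.pi/2;c,s_=np.cos(yaw),np.sin(yaw)
for nm,x,y,z in(("bore",-.051,0,.116),("eye",.135,.028,.114)):
    w=[p[0]+c*x-s_*y,p[1]+s_*x+c*y]; print(nm,np.round(w,4),proj("side",[*w,.05]).round(2),proj("side",[*w,.042]).round(2),"topcam hole",proj("top",[*w,z]).round(2))
a=np.load("fin_side.npy").mean(2)
for nm,c0,c1,rows in(("thick",270,282,range(176,183)),("thin",304,316,range(153,160))):
    for r in rows: print(nm,r,a[r,c0:c1].round().astype(int).tolist())
for nm,c0,c1,rows in(("hub",262,292,(160,161,162,163)),("eye",302,318,(140,141,142))):
    for r in rows: print(nm,r,c0,a[r,c0:c1].round().astype(int).tolist())
t=np.load("fin_top.npy").mean(2)
for r in range(187,201): print(r,t[r,228:248].round().astype(int).tolist())
E
```

```text
bore [0.4298 0.1604] [275.12 177.92] [275.29 179.8 ] topcam hole [269.25 238.88]
eye [0.5816 0.2715] [309.95 155.8 ] [309.99 157.61] topcam hole [236.97 193.04]
thick 176 [70, 86, 92, 82, 83, 92, 92, 82, 76, 77, 80, 87]
thick 177 [106, 128, 128, 96, 110, 148, 147, 108, 84, 78, 77, 78]
thick 178 [146, 153, 141, 114, 148, 205, 203, 147, 93, 78, 78, 80]
thick 179 [161, 164, 152, 135, 167, 216, 216, 171, 103, 82, 82, 84]
thick 180 [164, 165, 164, 163, 180, 211, 213, 174, 111, 92, 106, 115]
thick 181 [167, 170, 174, 179, 185, 208, 207, 175, 123, 121, 152, 163]
thick 182 [173, 183, 193, 192, 186, 202, 203, 174, 140, 161, 191, 193]
thin 153 [76, 84, 81, 66, 65, 63, 52, 40, 32, 31, 30, 37]
thin 154 [66, 84, 83, 69, 68, 68, 65, 48, 32, 33, 30, 28]
thin 155 [56, 72, 72, 65, 68, 102, 126, 85, 40, 32, 29, 33]
thin 156 [48, 62, 65, 63, 77, 137, 182, 128, 55, 30, 31, 29]
thin 157 [49, 57, 59, 56, 68, 133, 186, 145, 69, 34, 30, 36]
thin 158 [56, 57, 53, 43, 64, 130, 179, 145, 90, 56, 41, 44]
thin 159 [55, 58, 58, 63, 89, 142, 179, 152, 123, 108, 78, 64]
hub 160 262 [55, 53, 56, 56, 62, 82, 115, 138
[... 1505 characters left out ...]
10]
194 [45, 48, 62, 81, 101, 134, 169, 185, 176, 160, 169, 191, 198, 189, 181, 202, 217, 213, 210, 210]
195 [46, 48, 55, 72, 93, 120, 155, 179, 186, 184, 190, 198, 201, 192, 186, 199, 212, 212, 210, 209]
196 [48, 46, 50, 63, 86, 110, 139, 166, 182, 189, 193, 196, 198, 196, 192, 193, 198, 202, 205, 209]
197 [54, 49, 47, 56, 77, 102, 124, 147, 168, 181, 184, 186, 192, 197, 197, 194, 189, 189, 196, 204]
198 [61, 53, 48, 51, 66, 89, 110, 129, 150, 168, 174, 177, 185, 192, 197, 198, 194, 188, 188, 195]
199 [68, 56, 50, 49, 58, 78, 100, 117, 133, 150, 160, 166, 169, 175, 185, 196, 199, 196, 190, 189]
200 [65, 59, 51, 49, 52, 65, 89, 107, 118, 128, 136, 138, 139, 147, 165, 183, 196, 199, 196, 189]
```

```bash
python3 -c "
from h import *
job.job_done()"; python3 st.py
```

```text
the job is handed in; nothing more can be done
the job is handed in; nothing more can be done
```

I picked the lever up at its balance point and carried it level to the fixture. I handed the job in at about 12.7 s with the gripper still holding it above the two pins. No verdict came back, so this rests on my own last checks.

**Grip and level**
- The weight reads about 8 N and the wrist moment about 0, so the grip is at the balance point.
- The tool points straight down. The lever's outline in the side view matches a level model to within about 0.3 px (roughly 1 mm).

**Alignment**
- **Bore:** it works out at (0.430, 0.160) m. The thick pin is at about (0.429, 0.160) from the top view, and the side view agrees within about 1 mm.
- **Eye:** it works out at (0.582, 0.2715) m. The thin pin is at about (0.582, 0.271) m. The eye hole seen in the top view lies within 1 mm of where I expected it.

**Clear air:** the underside is about 80 mm up, which leaves about 30 mm above the pin tips. This comes from the tool height rather than a direct measurement.

**Contact:** the forces I read showed only the lever's weight from the lift onward, so nothing suggests it touched the fixture or the other items.

**What disagreed:** an estimate from the plate outline alone, assuming the pins sit symmetrically on it, put the pins about 2 mm lower in x. I followed the pins as actually seen in the two cameras. The arm hid most of the hub bore in the top view, so the bore was checked mainly from the side.

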